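Shut the marked tap in the bench gas box

ROBOT

A 6-joint arm with a two-finger parallel gripper is mounted at the origin on the work surface. World frame = base frame: x ahead of the robot, y to its left, z up, the work surface at z = 0. Lengths are in m, angles in rad, forces in N, time in s.
With the tool pointing down it reaches from about 0.425 to 0.95 m from the base axis. Payload 14.7 kg.
Tool frame: the origin (TCP) lies on the centre line of the jaws, within the pads' length; the fingertips stand 8 mm ahead of it and the grasp point (between the pads) lies 11 mm behind it (ctrl.tip_reach is the distance from the TCP to the fingertips, in m); z points along the fingers, y is the direction in which the jaws open and shut (so a half turn about z gives the same grasp; the last joint's range is limited). The gripper opens to 85 mm and grips with 20 to 120 N. Pads are 22 mm wide; open, the fingers measure 114 mm over their backs; the gripper's body (76 mm by 85 mm) begins 54 mm behind the grasp point. The pads swing forward as they close: fully open they stand 13 mm farther back than shut.
Start: joints at [1.247, 0.48, 1.596, -0, 1.065, -0.047], TCP at [0.178, 0.625, 0.239] pointing down, gripper open.
Joint ranges: [-2.75, 2.75], [-0.82, 2.05], [0.23, 2.67], [-1.56, 4.7], [0.09, 2.69], [-2.92, 2.92]. Speed limits (rad/s): [1.89, 1.89, 2.39, 3.01, 3.01, 3.01].

INTERFACE

Orientations are given as a rotation vector (axis times angle).
In Python, from plant import ctrl, optics gives the robot as it stands.
- The arm moves only by the shell command python3 -m creep 'ROWS' [FORCE]. ROWS is JSON, a list that holds one entry, the list of rows, each a list of 7 numbers: the shift along the tool's x, y, z in cm, then the turn, a rotation vector about the tool's x, y, z in degrees, then the opening, from 0 (shut) to 1 (fully open). In form: [[[x, y, z, ax, ay, az, hand], ...]]. A call has 1 to 20 rows; each row is the pose to reach, as a shift and turn from the pose commanded when the call began, along the tool's axes at that moment; what a row does not reach only later rows make up. A row lasts 1/10 s, in which the tool goes at most 50 mm and 8.59 degrees, less where a joint would pass 70% of its speed; a pose out of reach is approached as far as the arm can. A call with a gripper value outside its range is refused whole. The fingers move at their own pace and stop on an object; FORCE is the grip in N (left out, the last holds). Time passes only in rows, so rows that repeat a pose let the fingers close. It gives the time, the measured TCP pose, the force and the opening at its end, in the units of the state.
- ctrl.state(): the state, without advancing time (a new reading comes with each control period).
- optics.read_camera(name): name is "scene" or "top" or "wrist"; returns a dict with "frame" (384x512x3 uint8, red, green, blue), "range_z" (384x512 float32, m along the optical axis (not along the pixel's ray), 0 where there is no reading), "mtx" (3x3 intrinsics, pixels), "k1" (the pictures are not rectified: a ray, as slopes to the right and down, at radius r is drawn at 1 + k1 r^2 times it, then the intrinsics apply), "xyz" and "rotation" of the camera in the world. Camera axes: x right, y down, z forward; pixel columns grow to the right and rows downward; lengths in m; the calibration is good to about 2 mm. A picture is of the moment at which its call begins.
- ctrl.sign_off(): hands the job in, once; it reports no verdict.
The state is a dict: "clock": time; "q": joint angles; "joint_velocities": joint speeds; "joint_torque": joint torques, N m; "position": TCP position; "orientation": TCP orientation; "ft_force": force on the tool from outside, world axes, zero at the start; "moment": the same for the moment, N m; "finger_gap": opening from 0.0 (shut) to 1.0 (fully open).
Only numpy, scipy, OpenCV 4.12 (cv2) and the standard library are available. Lean on these libraries where they do the work, as an engineer would, in place of code of your own. Each camera call takes 0.05 s, during which the arm holds its last target. There are 200 camera calls.

TASK

Shut off the marked gas tap in the laboratory's bench gas box: push the loose metal cover by its rib all the way along until the taps are uncovered, then push the lever that ends in a round disc until it is fully shut, square across its pipe. Only push with the fingertips: do not lift, tip or carry the cover, leave the plain straight lever as it is, and leave the bottle, the beaker and the jar standing where they are.

Things in the scene. Friction and masses are not known exactly. Their poses are not given: they have to be found in the camera images.
- box: Grey steel box fixed to the bench, 300 (x) x 350 (y) mm; origin at the centre of its underside, on the bench. Its -y half is an open window (inside x -130 to 130, y -155 to -8, floor 4 mm up) holding two taps; a blank deck closes its +y half. The cover slides along y on the walls (60 mm high), between guides and end stops 70 mm high. Two 16 mm copper pipes run along y in the window, tops at 22 mm.
- cover: Loose aluminium plate 280 (x) x 158 (y) x 5 mm, 0.35 to 0.75 kg, flat on the box's walls, top at 65 mm; origin at the centre of its underside, axes as the box's. At first it hides the window (centre near y = -82 mm in the box's frame). It slides to the box's +y, over the deck, until it meets the end stop with its centre at y = +89 mm. This takes 2 to 10 N.
- cover_rib (a point): Centre of the upright rib that crosses the middle of the cover: 100 mm along x, 8 mm thick in y, standing 25 mm above the plate (65 to 90 mm above the bench when flat). Push on its -y face.
- marked_lever (a joint): Angle (rad) of the marked tap's lever about the tap's vertical axis: 0 = open, along its pipe, pointing to the box's +y; pi/2 = shut (end stop), pointing to the box's -x. Seen from above it shuts anticlockwise. It begins between 0 and 0.2 and stays where it is left; turning it takes about 0.12 N m (2 to 3 N at the disc).
- marked_pivot (a point): On the axis of the marked tap, at the middle height of its lever (42 mm above the bench). The taps are at x = -50 and +50, y = -115 mm in the box's frame; either may be the marked one. Lever hub 24 mm in diameter, top at 49 mm; tap body below it 32 mm in diameter.
- marked_end (a point): Centre of the round disc at the end of the marked lever, 53 mm from the pivot: flat disc 32 mm in diameter, from 36 to 48 mm above the bench, on a bar 12 mm wide of the same height.
- plain_lever (a joint): Angle of the other tap's lever, same meaning and behaviour; it begins between 0 and 0.2 and is to be left alone.
- plain_end (a point): Tip of the plain lever: a straight steel bar 12 mm wide, its end 69 mm from its tap's axis, from 36 to 48 mm above the bench.
- reagent_bottle: Bystander: clear glass bottle with a blue cap, 58 mm in diameter, 125 mm high, beside the box's -y end; origin at the centre of its underside.
- beaker: Bystander: glass beaker, 68 mm in diameter, 85 mm high, beside the box's +y end; origin at the centre of its underside.
- jar: Bystander: amber jar with a red lid, 60 mm in diameter, 75 mm high, beside the box's -y end; origin at the centre of its underside.

How it is judged:
On the way, in this order (a step that is already met when the one before it is completed fails the run):
1. the cover has been slid aside over the blank deck and the taps lie uncovered (y of cover in the frame of box above 0.072 m and z of cover in the frame of box below 0.066 m), for 0.2 s.
2. the marked lever is shut (value of joint marked_lever above 1.42 rad), for 0.2 s.
At the end, for the whole second after the job is handed in: The marked lever is within about 9 degrees of fully shut (joint above 1.42 rad) and still; the plain lever is still open (below 0.35 rad); the cover lies flat and at rest in its guides within 17 mm of the far end stop; the bottle, beaker and jar stand upright within 20 mm of where they began (all of step 1 and value of joint marked_lever above 1.42 rad and velocity of joint marked_lever below 0.05 rad/s and value of joint plain_lever below 0.35 rad and angle between cover's own z axis and vertical below 0.05 rad and linear speed of cover below 0.02 m/s and angle between each of reagent_bottle, beaker, jar's own z axis and vertical below 0.1 rad and distance of each of reagent_bottle, beaker, jar from where it was at the start of the episode below 0.02 m); the robot touches nothing.
It fails at once if the cover is lifted or tipped instead of slid (z of cover in the frame of box above 0.072 m or angle between cover's own z axis and vertical above 0.12 rad).
It fails at once if the plain lever is turned (value of joint plain_lever above 0.35 rad).
It fails at once if a bystander is lifted, tipped or pushed away (distance of any of reagent_bottle, beaker, jar from where it was at the start of the episode above 0.02 m or angle between any of reagent_bottle, beaker, jar's own z axis and vertical above 0.3 rad).
It also fails if it takes over 48 s, if anything falls off the work surface, if the arm or the gripper's body presses on something with over 40 N, if the wrist force passes 120 N, or if a joint passes its speed limit or range.

## Working session

There is one attempt and no reset: what is moved stays moved. The work goes in short steps, Python scripts to look and compute and a shell command to move; the robot and the scene stay as the last step left them, time stands still between calls to the robot, and variables do not carry over. Pictures are saved under pics/ and viewed, about 8 in all and at most 12, crops included, and the job is handed in when it is done.

```bash
mkdir -p pics; cat > h.py <<'E'
import numpy as np, cv2
from plant import ctrl, optics
from scipy.spatial.transform import Rotation as R
def cam(n):
    return optics.read_camera(n)
def pts(c):
    h,w=c["range_z"].shape
    u,v=np.meshgrid(np.arange(w),np.arange(h))
    K=np.array(c["mtx"]); 
    p=cv2.undistortPoints(np.stack([u,v],-1).reshape(-1,1,2).astype(float),K,np.array([c["k1"],0,0,0.])).reshape(h,w,2)
    d=c["range_z"][...,None]
    P=np.concatenate([p*d,d],-1)
    rot=np.array(c["rotation"]); rot=rot if rot.shape==(3,3) else R.from_rotvec(rot).as_matrix()
    return P@rot.T+np.array(c["xyz"])
def save(n,im,s=1): cv2.imwrite("pics/"+n,cv2.resize(im[...,::-1],None,fx=s,fy=s,interpolation=cv2.INTER_CUBIC))
E
python3 - <<'E'
from h import *
s=ctrl.state(); print({k:np.round(v,3).tolist() for k,v in s.items()}, ctrl.tip_reach)
print(R.from_rotvec(s["orientation"]).as_matrix().round(3))
c=cam("top"); np.savez("top.npz",P=pts(c)); save("top1.png",c["frame"],1.5)
print(c["xyz"],c["rotation"],c["mtx"],c["k1"])
E
```

```text
{'clock': 0.0, 'q': [1.247, 0.481, 1.597, 0.0, 1.065, -0.047], 'joint_velocities': [-0.001, -0.002, -0.002, -0.0, -0.002, -0.0], 'joint_torque': [0.001, -95.067, -43.016, -0.0, 0.013, 0.0], 'position': [0.177, 0.625, 0.239], 'orientation': [-0.433, -3.111, 0.002], 'ft_force': [-0.214, 0.13, 0.081], 'moment': [0.077, -0.058, -0.019], 'finger_gap': 1.001} 0.008
[[-0.962  0.273 -0.   ]
 [ 0.273  0.962 -0.001]
 [ 0.    -0.001 -1.   ]]
[0.48594753 0.06779768 1.08656396] [-2.1841292   2.19313272 -0.07677115] [[409.55115521   0.         251.11359022]
 [  0.         409.55115521 193.85544833]
 [  0.           0.           1.        ]] -0.004641767801108734
```

View pics/top1.png

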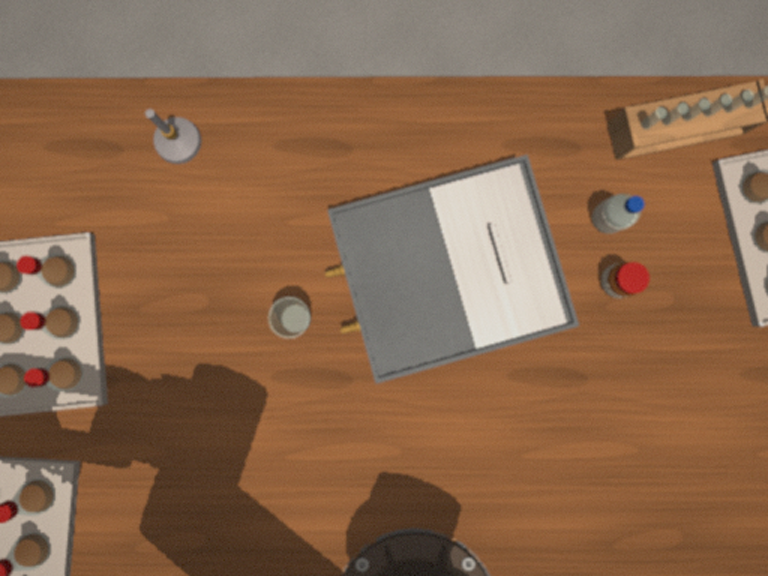

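The box is in the centre with the white cover over its right (world −y) half. The rib runs from about (489,224) to (506,283) and the beaker is at (290,317). The bottle (620,212) and the jar (628,278) are at the right. Next I fit the box frame.

```bash
python3 - <<'E'
from h import *
P=np.load("top.npz")["P"]; im=cv2.imread("pics/top1.png")
z=P[...,2]; v,u=np.mgrid[:384,:512]
reg=(u>210)&(u<395)&(v>95)&(v<262)
m=reg&(z>.05)&(z<.1)&(P[...,0]>.2)
n,l,st,_=cv2.connectedComponentsWithStats(m.astype(np.uint8)); k=1+st[1:,4].argmax(); b=l==k
r=cv2.minAreaRect(P[b][:,:2].astype(np.float32)); print("box",r)
g=cv2.resize(im,(512,384),interpolation=cv2.INTER_AREA)
cv=b&(g.min(-1)>150)&(z<.075); r2=cv2.minAreaRect(P[cv][:,:2].astype(np.float32)); print("cover",r2, np.median(z[cv]))
rb=b&(z>.08); print("rib",P[rb][:,:2].mean(0),rb.sum(),z[rb].max(), cv2.minAreaRect(P[rb][:,:2].astype(np.float32)))
for nme,(a,c) in dict(beaker=(193,211),bottle=(413,141),jar=(420,185)).items():
    q=P[c-18:c+18,a-20:a+20].reshape(-1,3); q=q[(q[:,2]>.03)]; print(nme,q.min(0),q.max(0))
np.save("pipe.npy",0)
print("pipes",P[[180,217],[222,232]])
E
```

```text
box ((0.5947736501693726, -0.0620439350605011), (0.3006203770637512, 0.3507956862449646), 15.469082832336426)
cover ((0.614816427230835, -0.137501060962677), (0.2811012268066406, 0.16011807322502136), 15.594148635864258) 0.06472506917823284
rib [ 0.61514593 -0.13737262] 159 0.09528409814605665 ((0.6155833005905151, -0.13790784776210785), (0.09949210286140442, 0.008659708313643932), 16.06180191040039)
beaker [0.48022277 0.06779768 0.0320701 ] [0.54387707 0.24144089 1.08656396]
bottle [ 0.48594753 -0.37166565  0.03039178] [0.71741098 0.06779768 1.08656396]
jar [ 0.48594753 -0.38555035  0.03029709] [0.60609927 0.06779768 1.08656396]
pipes [[0.59289293 0.13954194 0.03434559]
 [0.49745016 0.11382538 0.034748  ]]
```

```bash
cat >> h.py <<'E'
B=np.array([.5948,-.0620]); A=np.radians(15.55)
RB=np.array([[np.cos(A),-np.sin(A)],[np.sin(A),np.cos(A)]])
def w(bx,by,z): return np.r_[B+RB@[bx,by],z]
def tobox(p): return np.r_[RB.T@(np.asarray(p)[:2]-B),p[2]]
def rows(*targets):
    s=ctrl.state(); T=R.from_rotvec(s["orientation"]).as_matrix()
    print("box pos",tobox(s["position"]).round(4),"F",np.round(s["ft_force"],1),"t",s["clock"],"gap",s["finger_gap"])
    tgt=np.c_[np.r_[-RB[:,1],0],np.zeros(3),[0,0,-1]]; tgt[:,0]*=-1; tgt[:,1]=np.cross(tgt[:,2],tgt[:,0])
    print("turn to align tool x with box y (deg)",np.degrees(R.from_matrix(T.T@tgt).as_rotvec()).round(2))
    for t in targets: print(np.round(t,3),"->cm",(100*T.T@(np.array(t)-s["position"])).round(2))
E
python3 -c "
from h import *
rows([.5,.35,.239],[.6,.1,.239],w(0,-.112,.2),w(0,-.112,.079))"
```

```text
box pos [-0.2179  0.7736  0.2387] F [-0.5  0.4  0.6] t 0.05 gap 0.9982076998182421
turn to align tool x with box y (deg) [-7.000e-02  3.000e-02  5.859e+01]
[0.5   0.35  0.239] ->cm [-3.854e+01 -1.762e+01 -1.000e-02]
[0.6   0.1   0.239] ->cm [-5.499e+01 -3.894e+01  1.000e-02]
[ 0.625 -0.17   0.2  ] ->cm [-64.75 -64.22   3.94]
[ 0.625 -0.17   0.079] ->cm [-64.75 -64.2   16.04]
```

```bash
python3 -m creep '[[[-10,-4.5,0,0,0,8,0],[-20,-9,0,0,0,16,0],[-30,-13.5,0,0,0,24,0],[-38.5,-17.6,0,0,0,32,0],[-38.5,-17.6,0,0,0,32,0],[-38.5,-17.6,0,0,0,32,0],[-38.5,-17.6,0,0,0,32,0],[-38.5,-17.6,0,0,0,32,0],[-38.5,-17.6,0,0,0,32,0],[-55,-39,0,0,0,45,0],[-55,-39,0,0,0,45,0],[-55,-39,0,0,0,45,0],[-55,-39,0,0,0,50,0],[-55,-39,0,0,0,58.6,0],[-55,-39,0,0,0,58.6,0],[-55,-39,0,0,0,58.6,0],[-64.8,-64.2,3.9,0,0,58.6,0],[-64.8,-64.2,3.9,0,0,58.6,0],[-64.8,-64.2,3.9,0,0,58.6,0],[-64.8,-64.2,3.9,0,0,58.6,0]]]' 60
python3 -c "
from h import *
rows(w(0,-.112,.2),w(0,-.112,.079))"
```

```text
clock: 2.05
position: [0.6184, -0.0981, 0.2103]
orientation: [-1.899, -2.502, -0.0]
ft_force: [1.1, 0.2, -0.1]
finger_gap: 0.003
box pos [ 0.0131 -0.0411  0.2103] F [ 1.1  0.2 -0.1] t 2.05 gap 0.0027762799320710393
turn to align tool x with box y (deg) [-0.02 -0.02  0.08]
[ 0.625 -0.17   0.2  ] ->cm [-7.09 -1.32  1.03]
[ 0.625 -0.17   0.079] ->cm [-7.1  -1.31 13.13]
```

```bash
python3 -m creep '[[[-7.1,-1.3,1,0,0,0,0],[-7.1,-1.3,1,0,0,0,0],[-7.1,-1.3,1,0,0,0,0],[-7.1,-1.3,1,0,0,0,0]]]'
python3 - <<'E'
from h import *
rows(w(0,-.112,.2),w(0,-.112,.079))
c=cam("wrist"); s=cam("scene"); save("a.png",np.hstack([c["frame"],s["frame"]]),.78)
E
```

```text
clock: 2.45
position: [0.6249, -0.1685, 0.2003]
orientation: [-1.9, -2.5, 0.0]
ft_force: [-0.6, 0.6, -0.7]
finger_gap: 0.001
box pos [ 0.0004 -0.1107  0.2003] F [-0.6  0.6 -0.7] t 2.45 gap 0.0013357949631980085
turn to align tool x with box y (deg) [-0.04 -0.05 -0.03]
[ 0.625 -0.17   0.2  ] ->cm [-0.13 -0.04  0.03]
[ 0.625 -0.17   0.079] ->cm [-0.14 -0.03 12.13]
```

View pics/a.png

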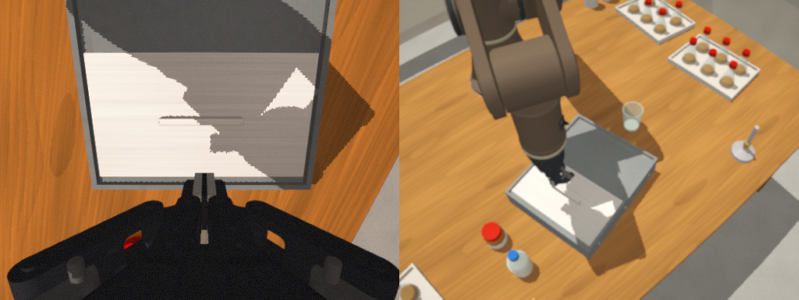

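The wrist view shows the shut fingertips (205,180) centred behind the rib (160–242,120), square to the box. I descend and push gently to make contact.

```bash
python3 -m creep '[[[0,0,4,0,0,0,0],[0,0,8,0,0,0,0],[0,0,10,0,0,0,0],[0,0,11,0,0,0,0],[0,0,12,0,0,0,0],[0,0,12,0,0,0,0],[0.5,0,12,0,0,0,0],[1,0,12,0,0,0,0],[1.5,0,12,0,0,0,0],[2,0,12,0,0,0,0],[2.5,0,12,0,0,0,0],[3,0,12,0,0,0,0],[3.5,0,12,0,0,0,0],[4,0,12,0,0,0,0]]]'
python3 -c "
from h import *
rows(w(0,.074,.079))"
```

```text
clock: 3.95
position: [0.6153, -0.1309, 0.0815]
orientation: [1.899, 2.5, 0.001]
ft_force: [1.7, -6.2, 4.0]
finger_gap: 0.002
box pos [ 0.0012 -0.0718  0.0815] F [ 1.7 -6.2  4. ] t 3.95 gap 0.002389925147841735
turn to align tool x with box y (deg) [ 0.1   0.09 -0.  ]
[0.575 0.009 0.079] ->cm [14.58 -0.13  0.23]
```

```bash
python3 -m creep '[[[1,0,0,0,0,0,0],[2,0,0,0,0,0,0],[3,0,0,0,0,0,0],[4,0,0,0,0,0,0],[5,0,0,0,0,0,0],[6,0,0,0,0,0,0],[7,0,0,0,0,0,0],[8,0,0,0,0,0,0],[9,0,0,0,0,0,0],[10,0,0,0,0,0,0],[11,0,0,0,0,0,0],[11.5,0,0,0,0,0,0],[12,0,0,0,0,0,0],[12.5,0,0,0,0,0,0],[13,0,0,0,0,0,0],[13.2,0,0,0,0,0,0]]]'
python3 -c "
from h import *
rows(w(0,.074,.079))
c=cam('top'); save('b.png',c['frame'][80:290,180:440],2.5);save('b2.png',cam('wrist')['frame'])"
```

```text
clock: 5.55
position: [0.5798, -0.0034, 0.0814]
orientation: [1.899, 2.5, 0.001]
ft_force: [1.7, -7.3, 5.7]
finger_gap: -0.003
box pos [0.0012 0.0604 0.0814] F [ 1.7 -7.3  5.7] t 5.55 gap -0.0032343847321130927
turn to align tool x with box y (deg) [0.09 0.05 0.01]
[0.575 0.009 0.079] ->cm [ 1.36 -0.12  0.24]
```

View pics/b.png

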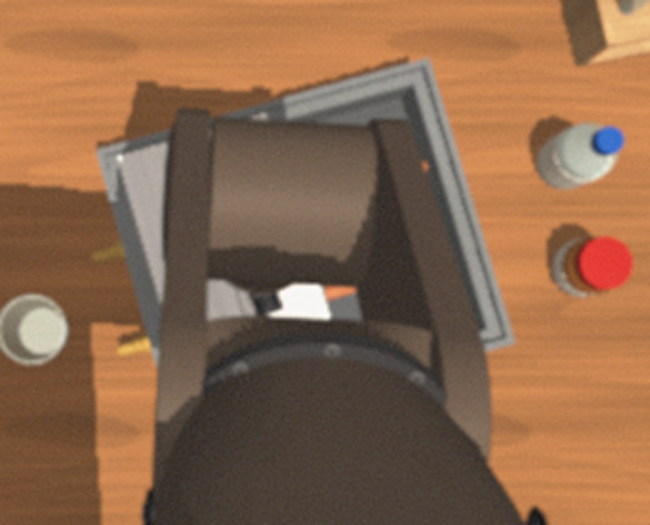

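The cover has followed the fingers and the window is opening, with the cover edge near its far stop at (130,170). I keep pushing slowly to the stop.

```bash
python3 -m creep '[[[0.3,0,0,0,0,0,0],[0.6,0,0,0,0,0,0],[0.9,0,0,0,0,0,0],[1.1,0,0,0,0,0,0],[1.2,0,0,0,0,0,0],[1.2,0,0,0,0,0,0]]]'
python3 -c "
from h import *
rows(w(0,.074,.079))"
```

```text
clock: 6.25
position: [0.5764, 0.0079, 0.0812]
orientation: [1.9, 2.501, 0.001]
ft_force: [1.0, -6.1, 6.0]
finger_gap: 0.001
box pos [0.001  0.0722 0.0812] F [ 1.  -6.1  6. ] t 6.25 gap 0.0006476309139332983
turn to align tool x with box y (deg) [0.06 0.04 0.  ]
[0.575 0.009 0.079] ->cm [ 0.18 -0.1   0.22]
```

```bash
python3 -m creep '[[[0.2,0,0,0,0,0,0],[0.3,0,0,0,0,0,0],[0.4,0,0,0,0,0,0],[0.4,0,0,0,0,0,0]]]'
python3 -c "
from h import *
rows(w(0,.074,.079))"
```

```text
clock: 6.65
position: [0.5756, 0.0098, 0.0812]
orientation: [1.898, 2.5, -0.002]
ft_force: [1.8, -28.6, 3.9]
finger_gap: 0.002
box pos [0.0008 0.0743 0.0812] F [  1.8 -28.6   3.9] t 6.65 gap 0.002184438284008105
turn to align tool x with box y (deg) [0.05 0.16 0.03]
[0.575 0.009 0.079] ->cm [-0.03 -0.08  0.22]
```

Force rose to 28 N, so the cover is on the stop. I back off, rise and look.

```bash
python3 -m creep '[[[-0.5,0,0,0,0,0,0],[-1,0,0,0,0,0,0],[-2,0,0,0,0,0,0],[-3,0,-1,0,0,0,0],[-5,0,-5,0,0,0,0],[-9,0,-9,0,0,0,0],[-13,0,-13,0,0,0,0],[-17,0,-15,0,0,0,0],[-21,0,-17,0,0,0,0],[-25,0,-17,0,0,0,0],[-25,0,-17,0,0,0,0],[-25,0,-17,0,0,0,0],[-25,0,-17,0,0,0,0]]]'
python3 - <<'E'
from h import *
rows(w(0,.074,.079))
c=cam('wrist'); np.savez("wr.npz",P=pts(c)); save('c.png',c['frame'],1.5)
E
```

```text
clock: 7.95
position: [0.6413, -0.2284, 0.2507]
orientation: [-1.9, -2.501, -0.0]
ft_force: [0.0, 0.1, -0.4]
finger_gap: -0.003
box pos [ 2.000e-04 -1.728e-01  2.507e-01] F [ 0.   0.1 -0.4] t 7.95 gap -0.0027985568773152216
turn to align tool x with box y (deg) [-0.03 -0.04 -0.01]
[0.575 0.009 0.079] ->cm [ 2.466e+01 -1.000e-02  1.719e+01]
```

View pics/c.png

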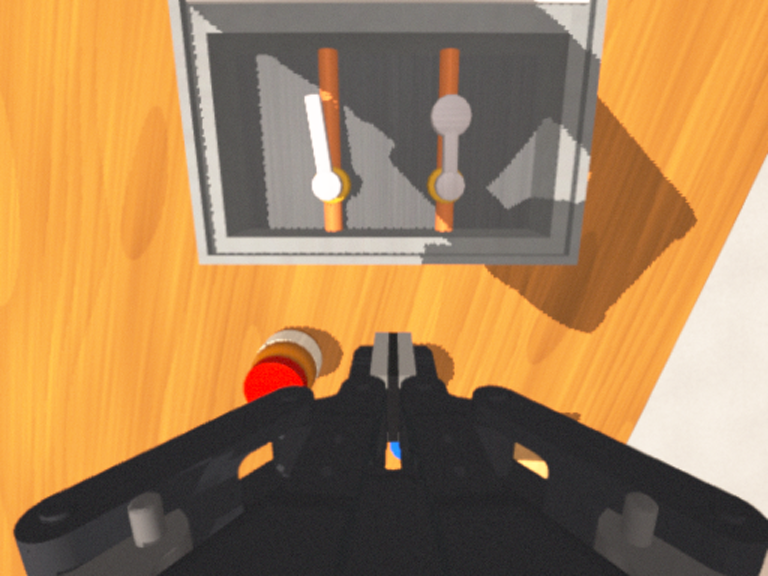

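The disc lever is on the right (+x): disc (451,116), hub (450,185). The plain lever is on the left, from (326,185) to (313,97). I measure these in the box frame.

```bash
python3 - <<'E'
from h import *
P=np.load("wr.npz")["P"]
for n,(u,v) in dict(disc=(451,116),hub=(450,185),phub=(326,185),ptip=(313,98)).items():
    print(n,tobox(P[int(v/1.5),int(u/1.5)]).round(4))
b=np.concatenate([((P[...,:2]-B)@RB),P[...,2:]],-1).reshape(-1,3)
m=(abs(b[:,2]-.048)<.006)&(b[:,0]>20e-3)&(b[:,0]<.1)&(b[:,1]>-.135)&(b[:,1]<-.03)
q=b[m]; d=q[q[:,1]>-.08]; print("disc extents",d.min(0),d.max(0))
m=(b[:,2]>.055)&(abs(b[:,0])<.02)&(b[:,1]>-.02)&(b[:,1]<.05); print("cover edge y",b[m].min(0) if m.any() else None)
rows(w(.1,-.062,.2),w(.1,-.062,.046))
E
```

```text
disc [ 0.0453 -0.0619  0.0473]
hub [ 0.0469 -0.1138  0.0482]
phub [-0.053  -0.1138  0.0486]
ptip [-0.0605 -0.0492  0.049 ]
disc extents [ 0.03020176 -0.07962035  0.04372333] [ 0.06147803 -0.04657354  0.04996543]
cover edge y [-0.01998803 -0.00787512  0.05501607]
box pos [ 0.0004 -0.1724  0.2507] F [-0.1 -0.4 -0.2] t 8.0 gap -0.0038682148146575853
turn to align tool x with box y (deg) [-0.03 -0.04  0.03]
[ 0.708 -0.095  0.2  ] ->cm [11.03  9.97  5.08]
[ 0.708 -0.095  0.046] ->cm [11.02  9.98 20.48]
```

```bash
python3 -m creep '[[[4,3,3,0,0,0,0],[8,6,6,0,0,0,0],[12.2,9.2,8,0,0,0,0],[12.2,9.2,10,0,0,0,0],[12.2,9.2,12,0,0,0,0],[12.2,9.2,15,0,0,0,0],[12.2,9.2,17,0,0,0,0],[12.2,9.2,19,0,0,0,0],[12.2,9.2,20,0,0,0,0],[12.2,9.2,20.8,0,0,0,0],[12.2,9.2,20.8,0,0,0,0],[12.2,9.2,20.8,0,0,0,0]]]'
python3 -c "
from h import *
P=[.0475,-.114]
rows(*[w(P[0]-.053*np.sin(a)+.016*np.cos(a)+.0145,P[1]+.053*np.cos(a)+.016*np.sin(a)+.011,.043) for a in np.radians([0,10,20,30,40,50,60,70,80,90])])"
```

```text
clock: 9.2
position: [0.6981, -0.0866, 0.0435]
orientation: [1.9, 2.501, 0.001]
ft_force: [-0.4, -0.1, -1.1]
finger_gap: 0.001
box pos [ 0.093  -0.0514  0.0435] F [-0.4 -0.1 -1.1] t 9.2 gap 0.0008599593730652935
turn to align tool x with box y (deg) [0.04 0.02 0.01]
[ 0.683 -0.089  0.043] ->cm [ 0.14 -1.5   0.05]
[ 0.674 -0.09   0.043] ->cm [ 0.34 -2.44  0.05]
[ 0.664 -0.092  0.043] ->cm [ 0.37 -3.4   0.05]
[ 0.656 -0.096  0.043] ->cm [ 0.23 -4.36  0.04]
[ 0.647 -0.101  0.043] ->cm [-0.07 -5.28  0.04]
[ 0.641 -0.108  0.043] ->cm [-0.53 -6.13  0.04]
[ 0.635 -0.116  0.043] ->cm [-1.13 -6.89  0.04]
[ 0.631 -0.125  0.043] ->cm [-1.85 -7.53  0.04]
[ 0.628 -0.134  0.043] ->cm [-2.67 -8.04  0.04]
[ 0.627 -0.143  0.043] ->cm [-3.56 -8.4   0.04]
```

```bash
python3 -m creep '[[[0.1,-0.8,0,0,0,0,0],[0.1,-1.5,0,0,0,0,0],[0.3,-2,0,0,0,0,0],[0.3,-2.4,0,0,0,0,0],[0.4,-2.9,0,0,0,0,0],[0.4,-3.4,0,0,0,0,0],[0.3,-3.9,0,0,0,0,0],[0.2,-4.4,0,0,0,0,0],[0.1,-4.8,0,0,0,0,0],[-0.1,-5.3,0,0,0,0,0],[-0.3,-5.7,0,0,0,0,0],[-0.5,-6.1,0,0,0,0,0],[-0.8,-6.5,0,0,0,0,0],[-1.1,-6.9,0,0,0,0,0],[-1.5,-7.2,0,0,0,0,0],[-1.9,-7.5,0,0,0,0,0],[-2.3,-7.8,0,0,0,0,0],[-2.7,-8,0,0,0,0,0],[-2.7,-8,0,0,0,0,0]]]'
python3 -c "
from h import *
rows(w(.009,-.087,.043))
c=cam('wrist');save('d.png',c['frame'])"
```

```text
clock: 11.1
position: [0.6279, -0.1349, 0.0428]
orientation: [1.901, 2.501, -0.0]
ft_force: [-0.5, 0.6, 0.0]
finger_gap: 0.002
box pos [ 0.0123 -0.0791  0.0428] F [-0.5  0.6  0. ] t 11.1 gap 0.002157702439845599
turn to align tool x with box y (deg) [ 0.01  0.02 -0.04]
[ 0.627 -0.143  0.043] ->cm [-0.79 -0.33 -0.02]
```

View pics/d.png

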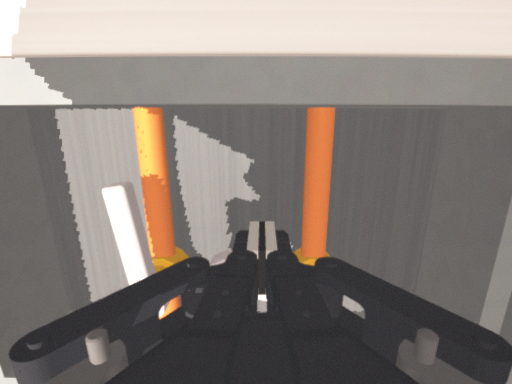

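The disc's edge shows just left of the fingertips at (215,260), and the plain lever hasn't moved. I back up a little, centre over the disc, then push it square to the stop.

```bash
python3 -m creep '[[[0.6,0,0,0,0,0,0],[1.2,0,0,0,0,0,0],[1.2,-0.6,0,0,0,0,0],[1.2,-1.2,0,0,0,0,0],[0.8,-1.2,0,0,0,0,0],[0.4,-1.2,0,0,0,0,0],[0.1,-1.2,0,0,0,0,0],[-0.2,-1.2,0,0,0,0,0],[-0.4,-1.2,0,0,0,0,0],[-0.6,-1.2,0,0,0,0,0],[-0.8,-1.2,0,0,0,0,0],[-0.8,-1.2,0,0,0,0,0]]]'
python3 -c "
from h import *
rows(w(.0,-.087,.043))"
```

```text
clock: 12.35
position: [0.6187, -0.1454, 0.0427]
orientation: [1.901, 2.501, 0.0]
ft_force: [-1.8, 0.7, -0.3]
finger_gap: -0.002
box pos [ 0.0007 -0.0867  0.0427] F [-1.8  0.7 -0.3] t 12.35 gap -0.0016311490930388196
turn to align tool x with box y (deg) [ 0.01  0.01 -0.01]
[ 0.618 -0.146  0.043] ->cm [-0.03 -0.06 -0.03]
```

```bash
python3 -m creep '[[[-0.2,0,0,0,0,0,0],[-0.4,0,0,0,0,0,0],[-0.5,0,0,0,0,0,0],[-0.6,0,0,0,0,0,0],[-0.6,0,0,0,0,0,0]]]'
python3 -c "
from h import *
rows(w(.0,-.087,.043))"
```

```text
clock: 12.85
position: [0.619, -0.148, 0.0425]
orientation: [-1.899, -2.498, -0.002]
ft_force: [-4.5, 27.9, 7.0]
finger_gap: 0.003
box pos [ 0.0002 -0.0893  0.0425] F [-4.5 27.9  7. ] t 12.85 gap 0.0026862228276220887
turn to align tool x with box y (deg) [-0.1  -0.22 -0.03]
[ 0.618 -0.146  0.043] ->cm [ 0.23 -0.02 -0.04]
```

The force rose to 28 N at the expected shut position, so it is on the stop. I retreat straight and check.

```bash
python3 -m creep '[[[0.7,0,0,0,0,0,0],[1.5,0,0,0,0,0,0],[2,0,0,0,0,0,0],[2,0,-3,0,0,0,0],[2,0,-7,0,0,0,0],[2,0,-11,0,0,0,0],[0,0,-15,0,0,0,0],[-4,0,-19,0,0,0,0],[-8.5,0,-21,0,0,0,0],[-8.5,0,-21,0,0,0,0],[-8.5,0,-21,0,0,0,0],[-8.5,0,-21,0,0,0,0]]]'
python3 - <<'E'
from h import *
rows(w(.0,-.087,.043))
c=cam('wrist'); P=pts(c); np.savez("wr2.npz",P=P); t=cam("top")
save('e.png',np.hstack([c['frame'],t['frame']]),.78)
b=np.concatenate([((P[...,:2]-B)@RB),P[...,2:]],-1).reshape(-1,3)
m=(abs(b[:,2]-.048)<.005)&(b[:,0]>-.03)&(b[:,0]<.07)&(b[:,1]>-.145)&(b[:,1]<-.03)
q=b[m]; print("lever extents",q.min(0),q.max(0)); d=q[q[:,0]<.011]; h=q[q[:,0]>.036]
dc=(d.min(0)+d.max(0))/2; hc=(h.min(0)+h.max(0))/2; print(dc,hc,"angle",np.arctan2(hc[0]-dc[0],dc[1]-hc[1]))
E
```

```text
clock: 14.05
position: [0.6421, -0.2319, 0.2517]
orientation: [-1.9, -2.5, 0.0]
ft_force: [-0.6, -0.7, -0.4]
finger_gap: -0.001
box pos [ 0.     -0.1764  0.2517] F [-0.6 -0.7 -0.4] t 14.05 gap -0.0011931565885534533
turn to align tool x with box y (deg) [-0.07 -0.07 -0.02]
[ 0.618 -0.146  0.043] ->cm [8.910e+00 2.000e-02 2.088e+01]
lever extents [-0.02101675 -0.12937061  0.04363386] [ 0.05772005 -0.09988776  0.05033932]
[-0.00515855 -0.11462918  0.04674215] [ 0.04691357 -0.11456615  0.04784399] angle 1.5720069019123055
```

View pics/e.png

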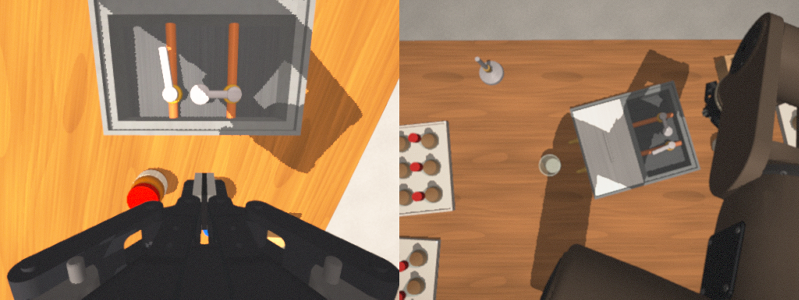

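The marked lever is square across its pipe (disc at (200,94), measured 1.57 rad). The plain lever is unmoved, the cover is at the far end and the arm is clear, so I hand in.

```bash
python3 -c "
from h import *
ctrl.sign_off()"
```

```text
the job is handed in; nothing more can be done
```

The marked gas tap is shut and the job is handed in, at about 14 s of the 48 s allowed. No verdict is reported.

- **Cover:** I pushed it by its rib with shut fingertips, at roughly 6–7 N, until it met the far stop and the force rose to 28 N. The last top picture shows it at the far end; I did not measure its final position separately.
- **Marked lever:** the marked tap is the one on the box's +x side. I pushed its disc round to the end stop, where the force also rose to about 28 N. After I backed off, the wrist depth image gave 1.572 rad, so it is fully shut.
- **Everything else:** the plain lever looks the same as at the start. The beaker (top picture) and jar (wrist picture) look undisturbed. The bottle was mostly hidden in the final pictures, but the fingers never went near it at low height. The gripper was clear, with about zero wrist force.
- **Disagreement:** the tap positions from the wrist camera came out about 3 mm lower in x than in my top-camera box frame. I used the wrist values to push the lever.

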